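Reset the stroke stop of a vial capping press

ROBOT

A 6-joint arm with a two-finger parallel gripper is mounted at the origin on the work surface. World frame = base frame: x ahead of the robot, y to its left, z up, the work surface at z = 0. Lengths are in m, angles in degrees, forces in N, time in s.
With the tool pointing down it reaches from about 0.275 to 0.725 m from the base axis. Payload 15.9 kg.
Tool frame: the origin (TCP) lies at the very end of the fingers, on their centre line; the grasp point (between the pads) lies 19 mm behind it; x points along the fingers, y is the direction in which the jaws open and shut, and the axes are right-handed (so a half turn about x gives the same grasp; the last joint's range is limited). The gripper opens to 85 mm and grips with 20 to 120 N. Pads are 22 mm wide; open, the fingers measure 114 mm over their backs; the gripper's body (76 mm by 85 mm) begins 54 mm behind the grasp point. The pads swing forward as they close: fully open they stand 13 mm farther back than shut.
Start: joints at [73.51, 12.198, -1.971, 75.831, 0, 90], TCP at [0.142, 0.479, 0.231] pointing down, gripper open.
Joint ranges: [-170.91, 170.91], [-42.67, 98.43], [-65.05, 77.54], [-120.47, 116.71], [-90, 82.35], [-180, 180]. Speed limits (degrees/s): [108.29, 108.29, 136.94, 147.25, 180, 180].

INTERFACE

Orientations are given as [roll, pitch, yaw] about the fixed x, y, z axes, in that order (R = Rz(yaw) Ry(pitch) Rx(roll)).
In Python, from bench import telemetry, viewer, ticket gives the robot as it stands.
- The arm moves only by the shell command python3 -m creep 'ROWS' [FORCE]. ROWS is JSON, a list of rows, each an object of numbers: "rx", "ry", "rz": the turn, a rotation vector about the tool's x, y, z in degrees; "x", "y", "z": the shift along the tool's x, y, z in mm; "jaw": the opening, from 0 (shut) to 1 (fully open). A call has exactly 5 rows; each row is the pose to reach, as a shift and turn from the pose measured when the call began, along the tool's axes at that moment; what a row does not reach only later rows make up. A row lasts 1/12 s, in which the tool goes at most 41.7 mm and 7.16 degrees, less where a joint would pass 70% of its speed; a pose out of reach is approached as far as the arm can. A call with a gripper value outside its range is refused whole. The fingers move at their own pace and stop on an object; FORCE is the grip in N (left out, the last holds). Time passes only in rows, so rows that repeat a pose let the fingers close, or fill a call up. It gives the time, the measured TCP pose, the force and the opening at its end, in the units of the state.
- telemetry.get_state(): the state, without advancing time (a new reading comes with each control period).
- viewer.grab_frame(name): name is "scene" or "top" or "wrist"; returns the picture (480x640x3 uint8, red, green, blue); there is no depth.
- viewer.camera_params(name): a dict with "fx", "fy", "cx", "cy" (pixels), "rvec" (rotation vector, rad) and "tvec" (3), from world to camera coordinates, as OpenCV has them; the wrist camera has in their place "hand_eye" (4x4, takes a point from camera to tool coordinates, whose origin is the TCP and whose axes are the tool frame's). Camera axes: x right, y down, z forward; pixel columns grow to the right and rows downward; lengths in m; the calibration is good to about 2 mm. A picture is of the moment at which its call begins: read the wrist's pose just before it. camera_params takes no time and is no camera call.
- ticket.sign_off(): hands the job in, once; it reports no verdict.
The state is a dict: "clock": time; "joint_positions": joint angles; "dq": joint speeds; "joint_torque": joint torques, N m; "tool_pos": TCP position; "ee_rot": TCP orientation; "contact_force": force on the tool from outside, world axes, zero at the start; "ft_torque": the same for the moment, N m; "gripper_width": opening from 0.0 (shut) to 1.0 (fully open).
Only numpy, scipy, OpenCV 4.12 (cv2) and the standard library are available. Lean on these libraries where they do the work, as an engineer would, in place of code of your own. Each camera call takes 0.05 s, during which the arm holds its last target. There are 200 camera calls.

TASK

On the vial capping press, loosen the lock ring by swinging its handle counterclockwise (seen from above), turn the adjuster bar above it until its pointer lines up with the small tab on the scale collar, then swing the same handle clockwise again until the ring is firmly tight, at about 8 N of push on the handle grip and never forced. Leave the vials and other things around the press where they are.

Things in the scene. Friction and masses are not known exactly. Their poses are not given: they have to be found in the camera images.
- press: the press, fixed: base plate 180 x 280 x 12 mm (its x -90 to 90, its y -70 to 210 mm). Origin on the table, on the upright axis shared by drum (72 mm across, 57 mm tall), lock ring, adjuster and a fixed scale collar (84 mm across, heights 76 to 82 mm). A column with a crimping arm, 155 mm tall, stands 142 to 188 mm off the axis towards its +y; the arm reaches 90 mm to its +x
- handle (a point): middle of the lock ring's upright grip: a black round post, 14 mm diameter, heights 67 to 106 mm above the table, 85 mm from the press axis, on the end of the ring's flat arm (12 mm wide, top at 68 mm). This point is on its centre line at 90 mm; x points outward from the press axis, z up. It swings about the press axis; counterclockwise from above loosens
- lock_ring (a joint): turn of the lock ring from its start, rad, counterclockwise positive (-1.7 to 1.2). Starts tight, free after about 0.25 rad, then about 1.2 N at the grip. Tightening, the push rises about 0.4 N per mm: wanted 8 N, 5 to 11 N good, over 18 N forces it. Stays where left. The stop screw sinks as it is set, so the ring gets tight further clockwise than at first, by 0.1 to 1.1 rad: to be felt
- bar (a point): the adjuster's grip bar, black, 48 mm long (along its x), 14 mm wide (along its y), heights 103 to 141 mm, centred on the press axis at the start; this point is on the axis at 125 mm, x along the bar towards the pointer, z up. Once the ring is loose it turns with about 0.05 N m (1.6 rad clockwise to 0.7 rad counterclockwise of the start), sinks 5 mm per rad clockwise, and stays where left; jammed while the ring is tight
- pointer (a point): the tip of the adjuster's pointer, a narrow finger that stands out below the bar on one end, 40 mm from the press axis, 99.5 mm high at the start; x points outward along the pointer, z up
- mark (a point): the small fixed tab on the rim of the scale collar, 8 mm wide, 16 mm long, its top at 88 mm, this point 40 mm from the press axis on its top; x points outward from the press axis. The pointer starts 0.3 to 1.45 rad counterclockwise of it
- shoe: clamping shoe hidden in the drum, pressed on the stem by the lock ring (its force is the clamping force, about 28 N at the start; 8 N of push on the handle gives about 24 N)
- adjuster: the whole adjuster: bar, pointer and the stem below it, whose flange is hidden in the drum; origin on the press axis at table height, x along the pointer, z up
- vial_a: loose 12 ml vial, 24 mm across, 56 mm tall, blue cap, on the press's base; bystander; origin under its centre
- vial_b: loose vial, 24 mm across, 56 mm tall, white cap, on the table; bystander; origin under its centre
- vial_c: loose vial, 24 mm across, 56 mm tall, bare metal cap, on the table; bystander; origin under its centre
- amber: loose amber jar, 40 mm across, 75 mm tall; bystander; origin under its centre
- carton: loose small carton 75 x 45 x 50 mm; bystander; origin under its centre
- forceps: loose steel forceps lying flat, 135 mm long; bystander
- captin: loose small steel bowl, 64 mm across, 30 mm tall; bystander; origin under its centre

How it is judged:
By the outcome, as a careful person would: the job done as asked, in the order asked, and still so for the second after the job is handed in, with the robot touching nothing.
It also fails if it takes over 54 s, if anything falls off the work surface, if the arm or the gripper's body presses on something with over 40 N, if the wrist force passes 120 N, or if a joint passes its speed limit or range.

## Working session

There is one attempt and no reset: what is moved stays moved. The work goes in short steps, Python scripts to look and compute and a shell command to move; the robot and the scene stay as the last step left them, time stands still between calls to the robot, and variables do not carry over. Pictures are saved under pics/ and viewed, about 8 in all and at most 12, crops included, and the job is handed in when it is done.

```bash
mkdir -p pics; ls
python3 - <<'E'
from bench import telemetry, viewer
import cv2
s=telemetry.get_state();print(s)
for n in("scene","top"):
    cv2.imwrite(f"pics/{n}0.png",viewer.grab_frame(n)[:,:,::-1]); print(n,viewer.camera_params(n))
print(viewer.camera_params("wrist"))
E
```

```text
pics
{'clock': 0.0, 'joint_positions': array([ 7.35134871e+01,  1.22237276e+01, -2.00995015e+00,  7.58310157e+01,
        6.91279269e-04,  8.99992161e+01]), 'dq': array([ 0.11309819,  0.05972066, -0.03025242,  0.01846239, -0.00733017,
        0.01368607]), 'joint_torque': array([ 4.42522141e-03, -6.86161780e+01,  4.87120807e+01,  1.75603473e-02,
        1.92116290e-04,  1.79892572e-05]), 'tool_pos': array([0.14179124, 0.47910674, 0.2308137 ]), 'ee_rot': array([ -90.61299197,   89.93530284, -107.09872136]), 'contact_force': array([ 0.07534315, -0.01012699,  0.43465363]), 'ft_torque': array([-0.00180869, -0.00546316,  0.0086934 ]), 'gripper_width': 1.000684837500654}
scene {'fx': 452.6444200379518, 'fy': 452.6444200379518, 'cx': 322.669256910181, 'cy': 238.30988784538096, 'rvec': array([ 1.48900352,  1.75412867, -0.96784004]), 'tvec': array([ 0.11648833, -0.19049804,  1.42953698])}
top {'fx': 444.06761125432035, 'fy': 444.06761125432035, 'cx': 323.747956391571, 'cy': 244.8263464619625, 'rvec': array([ 2.17101076, -2.18283408,  0.09253415]), 'tvec': array([-0.01966272,  0.5585198 ,  1.2540051 ])}
{'fx': 384.0232341752736, 'fy': 384.0232341752736, 'cx': 322.1333504406904, 'cy': 240.69028344318556, 'hand_eye': array([[-8.91294956e-04, -2.76114218e-01,  9.61124417e-01,
        -1.41713973e-01],
       [ 9.99999028e-01,  7.84568019e-04,  1.15273783e-03,
         7.73317541e-04],
       [-1.07235478e-03,  9.61124510e-01,  2.76113250e-01,
        -7.00768049e-02],
       [ 0.00000000e+00,  0.00000000e+00,  0.00000000e+00,
         1.00000000e+00]])}
```

View pics/top0.png

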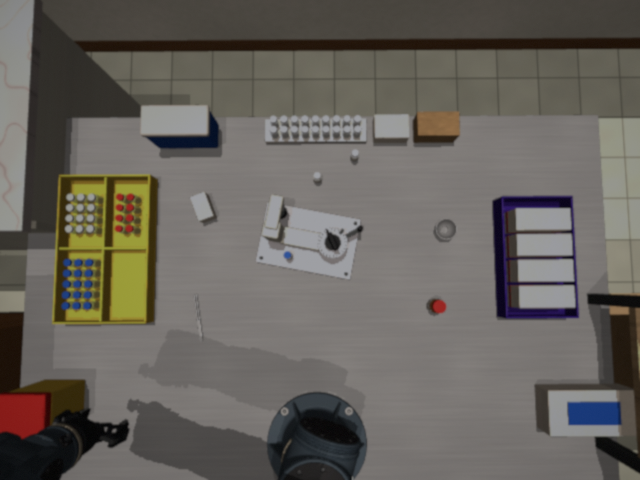

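View pics/scene0.png

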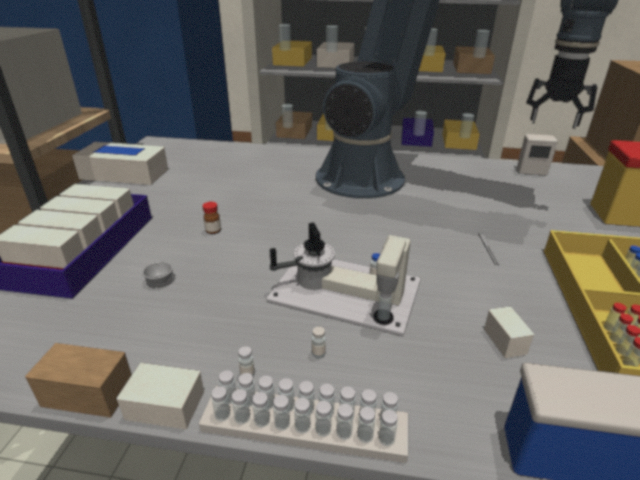

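The top view shows the press in the middle: adjuster near (333,241), handle grip near (359,229), column near (274,215), blue vial on the base at (288,255). In the scene view the handle grip stands at (275,260) and the bar at (314,238). Next I turn these pixels into positions.

```bash
cat > h.py <<'E'
import numpy as np, cv2
from scipy.spatial.transform import Rotation as R
from bench import telemetry, viewer
def tool(s=None):
    s=s or telemetry.get_state(); return R.from_euler('xyz',s['ee_rot'],degrees=True).as_matrix(), np.array(s['tool_pos'])
def cam(n,pose=None):   # returns K, Rcw (cam->world), cam centre
    p=viewer.camera_params(n); K=np.array([[p['fx'],0,p['cx']],[0,p['fy'],p['cy']],[0,0,1]])
    if n=='wrist':
        Rt,t=pose or tool(); H=p['hand_eye']; return K,Rt@H[:3,:3],Rt@H[:3,3]+t
    Rw=R.from_rotvec(p['rvec']).as_matrix(); return K,Rw.T,-Rw.T@p['tvec']
def ray(c,uv,z):
    K,Rc,C=c; d=Rc@np.linalg.inv(K)@np.array([uv[0],uv[1],1.]); return C+d*(z-C[2])/d[2]
def proj(c,P):
    K,Rc,C=c; q=K@(Rc.T@(np.array(P)-C)); return q[:2]/q[2]
E
python3 - <<'E'
from h import *
np.set_printoptions(precision=4,suppress=True)
c=cam('top'); im=cv2.imread('pics/top0.png')
for nm,uv,z in [('bar',(333,241),.141),('grip',(359,229),.106),('col',(274,215),.155),('p1',(257,262),.012),('p2',(349,278),.012),('p3',(360,218),.012),('vial',(288,255),.068)]: print(nm,ray(c,uv,z))
print(tool()[0]); print(cam('wrist')[1:])
crop=cv2.resize(im[190:290,240:380],None,fx=5.7,fy=5.7,interpolation=cv2.INTER_CUBIC); cv2.imwrite('pics/topc.png',crop)
E
```

```text
bar [ 0.5582 -0.047   0.141 ]
grip [ 0.5937 -0.1182  0.106 ]
col [0.6256 0.106  0.155 ]
p1 [0.5106 0.1709 0.012 ]
p2 [ 0.4629 -0.0951  0.012 ]
p3 [ 0.6375 -0.129   0.012 ]
vial [0.5268 0.0766 0.068 ]
[[-0.0003  0.2839  0.9589]
 [-0.001   0.9589 -0.2839]
 [-1.     -0.001  -0.    ]]
(array([[ 0.2828,  0.9219,  0.2648],
       [ 0.9592, -0.2718, -0.0782],
       [-0.0001,  0.2761, -0.9611]]), array([0.0749, 0.4999, 0.3726]))
```

View pics/topc.png

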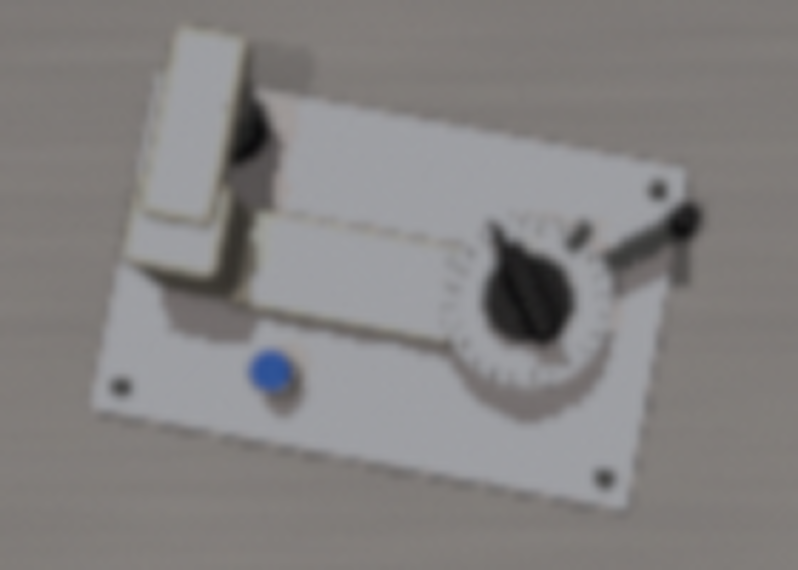

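The crop shows it clearly: adjuster centre (527,300), pointer tip (492,225), mark tab (580,235), grip (683,220), plate corners (95,410), (627,507), (685,168). I work out the azimuths from these.

Run:
```python
from h import *
np.set_printoptions(precision=4,suppress=True)
c=cam('top'); f=lambda u,v,z: ray(c,(240+(u+.5)/5.7-.5,190+(v+.5)/5.7-.5),z)[:2]
A=f(527,302,.141);B=f(527,302,.082);print('axis',A,B)
p1,p2,p3=f(95,410,.012),f(627,507,.012),f(685,168,.012)
print(np.linalg.norm(p1-p2),np.linalg.norm(p2-p3)); ey=(p1-p2)/np.linalg.norm(p1-p2); ex=(p3-p2)/np.linalg.norm(p3-p2)
O=p2+ey*.07+ex*.09; print('axis from plate',O,'ey',ey,'ex',ex)
g=f(683,218,.106);pt=f(492,225,.0995);mk=f(580,235,.088)
for nm,q in(('grip',g),('ptr',pt),('mark',mk)): 
    d=q-O; print(nm,q,np.linalg.norm(d),np.degrees(np.arctan2(d[1],d[0])))
s=tool();print('tool z az',np.degrees(np.arctan2(s[0][1,2],s[0][0,2])))
```

```text
axis [ 0.5541 -0.0445] [ 0.5595 -0.0456]
0.2744975613520969 0.1758204427116536
axis from plate [ 0.5628 -0.0441] ey [0.1844 0.9829] ex [ 0.9838 -0.1792]
grip [ 0.5969 -0.1194] 0.08263092779491474 -65.66848874807027
ptr [ 0.5948 -0.0288] 0.03543353281634655 25.432851179042483
mark [ 0.5912 -0.0712] 0.03921440996241048 -43.74680614519069
tool z az -16.4914930567318
```

```bash
python3 -m creep '[{"x":1,"y":-21,"z":29},{"x":2,"y":-41,"z":57},{"x":4,"y":-62,"z":86},{"x":5,"y":-83,"z":115},{"x":7,"y":-103,"z":143}]'
python3 -m creep '[{"x":1,"y":-21,"z":29},{"x":2,"y":-41,"z":57},{"x":4,"y":-62,"z":86},{"x":5,"y":-83,"z":115},{"x":7,"y":-103,"z":143}]'
python3 -m creep '[{"x":1,"y":-21,"z":29,"rx":3},{"x":2,"y":-41,"z":57,"rx":7},{"x":4,"y":-62,"z":86,"rx":13},{"x":5,"y":-83,"z":115,"rx":19},{"x":7,"y":-103,"z":143,"rx":24}]'
python3 - <<'E'
from h import *
s=telemetry.get_state();print(s['clock'],s['tool_pos'],s['joint_positions'],s['contact_force']);T=tool(s)[0];print(T)
d=np.array([.575,-.08,.20])-s['tool_pos'];print(T.T@d*1000,np.degrees(np.arctan2(T[1,2],T[0,2])))
E
```

```text
0.1 [0.14183024 0.47914514 0.23086825] [ 7.35102174e+01  1.22225949e+01 -2.00350087e+00  7.58319284e+01
  1.05893623e-03  9.00017094e+01] [0.54048333 0.52124169 0.45212765]
[[-3.05174425e-04  2.83872818e-01  9.58861893e-01]
 [-9.65813774e-04  9.58861407e-01 -2.83872982e-01]
 [-9.99999487e-01 -1.01271280e-03 -1.84517005e-05]]
[  31.27606911 -413.14630834  574.07674705] -16.4914930567318$[0]: bad value
$[0]: bad value
$[0]: bad value
```

```bash
python3 -m creep '[{"rx":0,"ry":0,"rz":0,"x":1,"y":-21,"z":29,"jaw":1},{"rx":0,"ry":0,"rz":0,"x":2,"y":-41,"z":57,"jaw":1},{"rx":0,"ry":0,"rz":0,"x":4,"y":-62,"z":86,"jaw":1},{"rx":0,"ry":0,"rz":0,"x":5,"y":-83,"z":115,"jaw":1},{"rx":0,"ry":0,"rz":0,"x":7,"y":-103,"z":143,"jaw":1}]'
```

```text
clock: 0.52
tool_pos: [0.2502, 0.3382, 0.2238]
ee_rot: [-91.2, 89.9, -107.7]
contact_force: [1.1, 0.2, -0.0]
gripper_width: 0.999
```

```bash
python3 -m creep '[{"rx":0,"ry":0,"rz":0,"x":1,"y":-21,"z":29,"jaw":1},{"rx":0,"ry":0,"rz":0,"x":2,"y":-41,"z":57,"jaw":1},{"rx":0,"ry":0,"rz":0,"x":4,"y":-62,"z":86,"jaw":1},{"rx":0,"ry":0,"rz":0,"x":5,"y":-83,"z":115,"jaw":1},{"rx":0,"ry":0,"rz":0,"x":7,"y":-103,"z":143,"jaw":0.7}]'
python3 -m creep '[{"rx":3,"ry":0,"rz":0,"x":1,"y":-21,"z":29,"jaw":0.5},{"rx":9,"ry":0,"rz":0,"x":2,"y":-41,"z":57,"jaw":0.5},{"rx":15,"ry":0,"rz":0,"x":4,"y":-62,"z":86,"jaw":0.5},{"rx":21,"ry":0,"rz":0,"x":5,"y":-83,"z":115,"jaw":0.5},{"rx":27,"ry":0,"rz":0,"x":7,"y":-103,"z":143,"jaw":0.5}]'
python3 - <<'E'
from h import *
s=telemetry.get_state();print(s['joint_positions'],s['contact_force']);T=tool(s)[0]
d=np.array([.575,-.08,.20])-s['tool_pos'];print(T.T@d*1000,np.degrees(np.arctan2(T[1,2],T[0,2])))
E
```

```text
clock: 0.93
tool_pos: [0.3588, 0.1971, 0.2169]
ee_rot: [-90.2, 89.9, -106.7]
contact_force: [1.6, 2.0, 0.1]
gripper_width: 0.884
clock: 1.35
tool_pos: [0.4675, 0.056, 0.2099]
ee_rot: [-67.2, 89.9, -111.0]
contact_force: [-0.1, 0.4, 0.1]
gripper_width: 0.501
[ 6.86824319e+00  9.08961760e+00 -8.88575827e+00  7.20587017e+01
 -6.44241619e-02  5.06487450e+01] [-0.14376263  0.43843792  0.10957465]
[  9.98563926 -23.75139996 171.68841175] -43.78046609527614
```

```bash
python3 -m creep '[{"rx":5,"ry":0,"rz":0,"x":2,"y":-5,"z":36,"jaw":0.5},{"rx":10,"ry":0,"rz":0,"x":5,"y":-10,"z":72,"jaw":0.5},{"rx":15,"ry":0,"rz":0,"x":8,"y":-15,"z":110,"jaw":0.5},{"rx":20,"ry":0,"rz":0,"x":10,"y":-20,"z":145,"jaw":0.5},{"rx":20,"ry":0,"rz":0,"x":10,"y":-24,"z":172,"jaw":0.5}]'
python3 - <<'E'
from h import *
s=telemetry.get_state();print(s['tool_pos'],s['ee_rot'].tolist(),s['joint_positions'])
cv2.imwrite('pics/w1.png',viewer.grab_frame('wrist')[:,:,::-1]); T=tool(s)
np.savez('w1.npz',R=T[0],t=T[1])
E
```

```text
clock: 1.77
tool_pos: [0.5759, -0.0828, 0.199]
ee_rot: [-75.5, 89.9, -139.7]
contact_force: [1.2, 1.1, -0.2]
gripper_width: 0.501
[ 0.57590919 -0.08282169  0.19895077] [-75.53083297444422, 89.8868672270759, -139.71568283921326] [-8.13771127 22.46405746  7.36389752 74.97491939 -0.08462932 56.04719404]
```

View pics/w1.png

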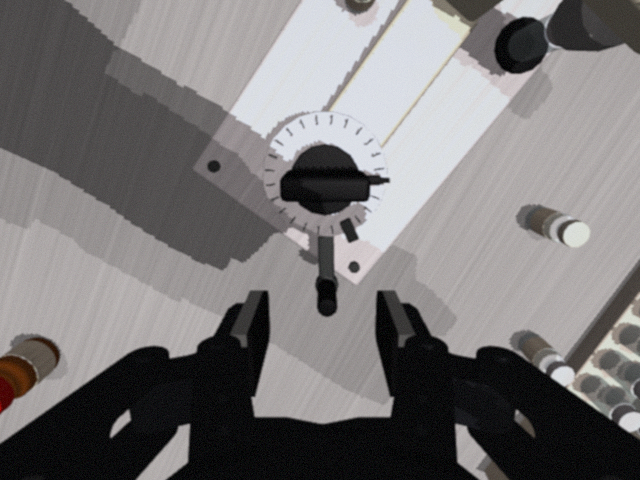

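The wrist view shows the scale collar as a circle centred near (325,173), pointer tip (388,180), mark tab (349,230), and grip top (326,305), almost straight between the open fingers.

Run:
```python
from h import *
np.set_printoptions(precision=4,suppress=True)
w=np.load('w1.npz');c=cam('wrist',(w['R'],w['t']))
O=ray(c,(325.5,173.5),.082)[:2]; e=[ray(c,u,.082)[:2] for u in((264,173),(387,173),(325,111),(325,236))]
print('axis',O,'edge r',[np.linalg.norm(q-O) for q in e], np.mean(e,0))
O=np.mean(e,0)
for nm,uv,z in(('grip',(326.5,307),.106),('ptr',(387,180),.0995),('mark',(349,230),.088),('bar',(326,184),.141)):
    q=ray(c,uv,z)[:2];d=q-O;print(nm,q,np.linalg.norm(d),np.degrees(np.arctan2(d[1],d[0])))
T=w['R'];print('tool z az',np.degrees(np.arctan2(T[1,2],T[0,2])))
```

```text
axis [ 0.5596 -0.0428] edge r [np.float64(0.04102443158103985), np.float64(0.04100848111476043), np.float64(0.03954963042293726), np.float64(0.04322987647509189)] [ 0.5598 -0.0436]
grip [ 0.5977 -0.1198] 0.0851338527491025 -63.538060664240724
ptr [ 0.595  -0.0281] 0.03849583946109331 23.797956115774404
mark [ 0.5903 -0.0695] 0.04001539196283226 -40.28891768530116
bar [ 0.559  -0.0421] 0.001653062432404198 116.0697508975888
tool z az -64.18482284254677
```

```bash
python3 -m creep '[{"rx":0,"ry":0,"rz":0,"x":0,"y":2,"z":22,"jaw":0.4},{"rx":0,"ry":0,"rz":0,"x":20,"y":3.5,"z":43,"jaw":0.4},{"rx":0,"ry":0,"rz":0,"x":50,"y":3.5,"z":43,"jaw":0.4},{"rx":0,"ry":0,"rz":0,"x":75,"y":3.5,"z":43,"jaw":0.4},{"rx":0,"ry":0,"rz":0,"x":75,"y":3.5,"z":43,"jaw":0.4}]'
python3 -m creep '[{"rx":0,"ry":0,"rz":0,"x":12,"y":0,"z":0,"jaw":0.4},{"rx":0,"ry":0,"rz":0,"x":24,"y":0,"z":0,"jaw":0.4},{"rx":0,"ry":0,"rz":0,"x":36,"y":0,"z":0,"jaw":0.4},{"rx":0,"ry":0,"rz":0,"x":48,"y":0,"z":0,"jaw":0.3},{"rx":0,"ry":0,"rz":0,"x":48,"y":0,"z":0,"jaw":0.3}]'
python3 - <<'E'
from h import *
s=telemetry.get_state();print(s['tool_pos'],s['contact_force'],s['ft_torque']);T=tool(s);print('z az',np.degrees(np.arctan2(T[0][1,2],T[0][0,2])))
cv2.imwrite('pics/w2.png',viewer.grab_frame('wrist')[:,:,::-1])
E
```

```text
clock: 2.23
tool_pos: [0.5968, -0.1226, 0.1184]
ee_rot: [-110.7, 89.5, -174.7]
contact_force: [-1.2, -0.3, -0.1]
gripper_width: 0.397
clock: 2.65
tool_pos: [0.5955, -0.1222, 0.0696]
ee_rot: [-114.3, 89.4, -178.3]
contact_force: [-0.7, 0.4, -0.4]
gripper_width: 0.298
[ 0.59550851 -0.12222145  0.06958215] [-0.65826507  0.36445121 -0.36836528] [-0.00407326  0.0241346   0.02065344]
z az -64.02930558578959
```

View pics/w2.png

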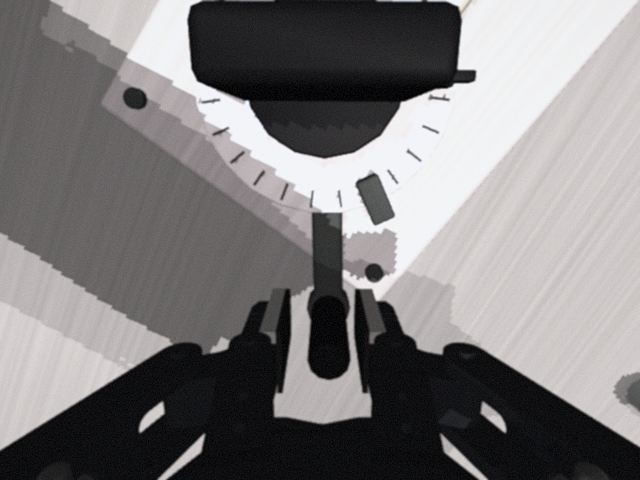

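The post sits between the two fingers at (328,330), with the arm below. The tips are close to the arm top, so I rise 6 mm while swinging counterclockwise.

```bash
python3 -m creep '[{"rx":-1,"ry":0,"rz":0,"x":-6,"y":1.5,"z":0,"jaw":0.3},{"rx":-4,"ry":0,"rz":0,"x":-6,"y":6,"z":-0.2,"jaw":0.3},{"rx":-8,"ry":0,"rz":0,"x":-6,"y":12,"z":-0.8,"jaw":0.3},{"rx":-12,"ry":0,"rz":0,"x":-6,"y":18,"z":-1.9,"jaw":0.3},{"rx":-16,"ry":0,"rz":0,"x":-6,"y":23.8,"z":-3.3,"jaw":0.3}]'
cat > st.py <<'E'
from h import *
O=np.array([.5598,-.0436]);s=telemetry.get_state();T,t=tool(s);d=t[:2]-O
F=s['contact_force'];az=np.arctan2(d[1],d[0]);tn=np.array([-np.sin(az),np.cos(az)])
print('t %.2f r %.1f mm az %.1f z %.1f zaz %.1f tanF %.2f radF %.2f Fz %.2f q6 %.1f jaw %.3f'%(s['clock'],1e3*np.hypot(*d),np.degrees(az),1e3*t[2],np.degrees(np.arctan2(T[1,2],T[0,2])),F[:2]@tn,F[:2]@d/np.hypot(*d),F[2],s['joint_positions'][5],s['gripper_width']))
E
python3 st.py
```

```text
clock: 3.12
tool_pos: [0.6169, -0.1092, 0.0789]
ee_rot: [-121.3, 89.5, -169.1]
contact_force: [-1.1, -1.9, 1.3]
gripper_width: 0.3
t 3.12 r 87.0 mm az -49.0 z 78.9 zaz -47.8 tanF -2.03 radF 0.71 Fz 1.34 q6 37.8 jaw 0.300
```

```bash
python3 -m creep '[{"rx":-4,"ry":0,"rz":0,"x":2,"y":6,"z":-0.5,"jaw":0.3},{"rx":-8,"ry":0,"rz":0,"x":2,"y":12,"z":-1.5,"jaw":0.3},{"rx":-12,"ry":0,"rz":0,"x":2,"y":18,"z":-3,"jaw":0.3},{"rx":-14,"ry":0,"rz":0,"x":2,"y":21,"z":-4,"jaw":0.3},{"rx":-14,"ry":0,"rz":0,"x":2,"y":21,"z":-4,"jaw":0.3}]'
python3 st.py
python3 -m creep '[{"rx":0,"ry":0,"rz":0,"x":0,"y":-3,"z":0,"jaw":0.4},{"rx":0,"ry":0,"rz":0,"x":-20,"y":-3,"z":0,"jaw":0.4},{"rx":0,"ry":0,"rz":0,"x":-50,"y":-3,"z":0,"jaw":0.4},{"rx":0,"ry":0,"rz":0,"x":-85,"y":-3,"z":0,"jaw":0.4},{"rx":0,"ry":0,"rz":0,"x":-95,"y":-3,"z":0,"jaw":0.4}]'
python3 - <<'E'
from h import *
s=telemetry.get_state();T=tool(s);cv2.imwrite('pics/w3.png',viewer.grab_frame('wrist')[:,:,::-1]);np.savez('w3.npz',R=T[0],t=T[1])
# to bar grasp: z az along pointer (24)
zaz=np.degrees(np.arctan2(T[0][1,2],T[0][0,2]));d=np.array([.5598,-.0436,.165])-T[1];print(T[1],zaz,T[0].T@d*1e3,s['joint_positions'])
E
python3 st.py
```

```text
clock: 3.53
tool_pos: [0.6309, -0.0917, 0.0788]
ee_rot: [-127.7, 89.6, -161.3]
contact_force: [0.0, -0.6, 2.0]
gripper_width: 0.3
t 3.53 r 85.8 mm az -34.1 z 78.8 zaz -33.6 tanF -0.46 radF 0.36 Fz 1.96 q6 25.4 jaw 0.300
clock: 3.95
tool_pos: [0.6312, -0.0946, 0.1799]
ee_rot: [-46.6, 89.8, -80.3]
contact_force: [0.1, 0.3, 0.0]
gripper_width: 0.4
[ 0.63121421 -0.09458515  0.17994248] -33.6756524560776 [ 14.7611256    2.86204883 -87.73067026] [-8.44377113 29.65319864 15.67299235 75.96789592 -0.15852398 25.23193074]
t 4.00 r 88.1 mm az -35.4 z 179.9 zaz -33.7 tanF -0.05 radF -0.62 Fz 1.11 q6 25.2 jaw 0.400
```

View pics/w3.png

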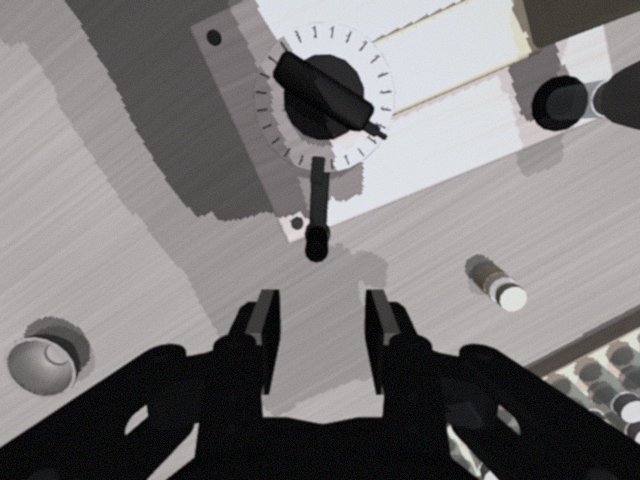

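The ring is loose: the grip moved to (316,240) with the arm under it, and the pointer is still at (384,134). Now over to the bar, jaws across it.

```bash
python3 -m creep '[{"rx":-7,"ry":0,"rz":0,"x":0,"y":1,"z":-22,"jaw":0.5},{"rx":-14,"ry":0,"rz":0,"x":0,"y":2,"z":-44,"jaw":0.5},{"rx":-21,"ry":0,"rz":0,"x":0,"y":3,"z":-66,"jaw":0.5},{"rx":-28,"ry":0,"rz":0,"x":5,"y":3,"z":-88,"jaw":0.5},{"rx":-35,"ry":0,"rz":0,"x":10,"y":3,"z":-88,"jaw":0.5}]'
python3 -m creep '[{"rx":-7,"ry":0,"rz":0,"x":0,"y":0,"z":0,"jaw":0.5},{"rx":-14,"ry":0,"rz":0,"x":0,"y":0,"z":0,"jaw":0.5},{"rx":-21,"ry":0,"rz":0,"x":0,"y":0,"z":0,"jaw":0.5},{"rx":-22.7,"ry":0,"rz":0,"x":0,"y":0,"z":0,"jaw":0.5},{"rx":-22.7,"ry":0,"rz":0,"x":0,"y":0,"z":0,"jaw":0.5}]'
python3 - <<'E'
from h import *
s=telemetry.get_state();T=tool(s)
zaz=np.degrees(np.arctan2(T[0][1,2],T[0][0,2]));d=np.array([.5598,-.0436,.113])-T[1];print(T[1],zaz,T[0].T@d*1e3)
E
```

```text
clock: 4.42
tool_pos: [0.5576, -0.0419, 0.1706]
ee_rot: [-58.9, 89.8, -57.2]
contact_force: [-0.1, 0.3, -0.9]
gripper_width: 0.499
clock: 4.83
tool_pos: [0.5575, -0.0421, 0.1709]
ee_rot: [-75.7, 89.8, -51.3]
contact_force: [0.3, -0.6, -0.4]
gripper_width: 0.497
[ 0.55745248 -0.0421229   0.17091376] 24.42314576265273 [57.92186934 -2.13557176  1.48088236]
```

```bash
python3 -m creep '[{"rx":0,"ry":0,"rz":0,"x":15,"y":-2.1,"z":1.5,"jaw":0.4},{"rx":0,"ry":0,"rz":0,"x":30,"y":-2.1,"z":1.5,"jaw":0.4},{"rx":0,"ry":0,"rz":0,"x":45,"y":-2.1,"z":1.5,"jaw":0.4},{"rx":0,"ry":0,"rz":0,"x":57,"y":-2.1,"z":1.5,"jaw":0.4},{"rx":0,"ry":0,"rz":0,"x":57,"y":-2.1,"z":1.5,"jaw":0.3}]'
python3 st.py
python3 -m creep '[{"rx":0,"ry":0,"rz":0,"x":0,"y":0,"z":0,"jaw":0.2},{"rx":0,"ry":0,"rz":0,"x":0,"y":0,"z":0,"jaw":0.1},{"rx":0,"ry":0,"rz":0,"x":0,"y":0,"z":0,"jaw":0},{"rx":0,"ry":0,"rz":0,"x":0,"y":0,"z":0,"jaw":0},{"rx":0,"ry":0,"rz":0,"x":0,"y":0,"z":0,"jaw":0}]' 25
python3 st.py
```

```text
clock: 5.25
tool_pos: [0.5584, -0.0436, 0.1119]
ee_rot: [-140.5, 89.9, -116.2]
contact_force: [-0.4, -0.2, -0.4]
gripper_width: 0.298
t 5.25 r 1.4 mm az -178.3 z 111.9 zaz 24.3 tanF 0.21 radF 0.38 Fz -0.43 q6 -28.7 jaw 0.298
clock: 5.67
tool_pos: [0.5587, -0.0445, 0.1125]
ee_rot: [-123.4, 89.8, -99.2]
contact_force: [1.5, -5.4, -7.1]
gripper_width: 0.158
t 5.67 r 1.4 mm az -143.0 z 112.5 zaz 24.2 tanF 5.24 radF 2.01 Fz -7.07 q6 -28.6 jaw 0.158
```

```bash
python3 -m creep '[{"rx":4,"ry":0,"rz":0,"x":1.3,"y":-1,"z":0,"jaw":0},{"rx":10,"ry":0,"rz":0,"x":1.9,"y":-1,"z":0,"jaw":0},{"rx":16,"ry":0,"rz":0,"x":2.4,"y":-1,"z":0,"jaw":0},{"rx":22,"ry":0,"rz":0,"x":2.9,"y":-1,"z":0,"jaw":0},{"rx":28,"ry":0,"rz":0,"x":3.4,"y":-1,"z":0,"jaw":0}]'
python3 st.py;python3 -c "
from h import *
s=telemetry.get_state();print(s['ft_torque'],tool()[0].T@s['contact_force'])"
```

```text
clock: 6.08
tool_pos: [0.5593, -0.0454, 0.1099]
ee_rot: [-84.7, 89.8, -88.8]
contact_force: [0.3, 0.6, -2.8]
gripper_width: 0.156
t 6.08 r 1.9 mm az -105.7 z 109.9 zaz -4.2 tanF 0.18 radF -0.62 Fz -2.83 q6 -0.4 jaw 0.156
[0.10515096 0.11566141 0.04403824] [2.82748458 0.58500793 0.29847587]
```

```bash
python3 -m creep '[{"rx":6,"ry":0,"rz":0,"x":0.5,"y":0,"z":0,"jaw":0},{"rx":12,"ry":0,"rz":0,"x":1,"y":0,"z":0,"jaw":0},{"rx":18,"ry":0,"rz":0,"x":1.6,"y":0,"z":0,"jaw":0},{"rx":24,"ry":0,"rz":0,"x":2.1,"y":0,"z":0,"jaw":0},{"rx":30,"ry":0,"rz":0,"x":2.6,"y":0,"z":0,"jaw":0}]'
python3 st.py
python3 -m creep '[{"rx":3,"ry":0,"rz":0,"x":0.2,"y":0,"z":0,"jaw":0},{"rx":5,"ry":0,"rz":0,"x":0.4,"y":0,"z":0,"jaw":0},{"rx":5,"ry":0,"rz":0,"x":0.4,"y":0,"z":0,"jaw":0},{"rx":5,"ry":0,"rz":0,"x":0.4,"y":0,"z":0,"jaw":0},{"rx":5,"ry":0,"rz":0,"x":0.4,"y":0,"z":0,"jaw":0}]'
python3 st.py
python3 - <<'E'
from h import *
s=telemetry.get_state();T=tool(s);im=viewer.grab_frame('wrist')[:,:,::-1];cv2.imwrite('pics/w4.png',im);np.savez('w4.npz',R=T[0],t=T[1])
E
```

```text
clock: 6.5
tool_pos: [0.5592, -0.0454, 0.1075]
ee_rot: [-58.2, 89.8, -92.7]
contact_force: [2.3, -0.6, -12.3]
gripper_width: 0.159
t 6.50 r 1.9 mm az -108.2 z 107.5 zaz -34.5 tanF 2.37 radF -0.13 Fz -12.29 q6 30.0 jaw 0.159
clock: 6.92
tool_pos: [0.5591, -0.0454, 0.1071]
ee_rot: [-59.1, 89.8, -98.6]
contact_force: [2.3, 0.5, -12.8]
gripper_width: 0.159
t 6.92 r 2.0 mm az -111.1 z 107.1 zaz -39.4 tanF 1.93 radF -1.28 Fz -12.83 q6 34.9 jaw 0.159
```

View pics/w4.png

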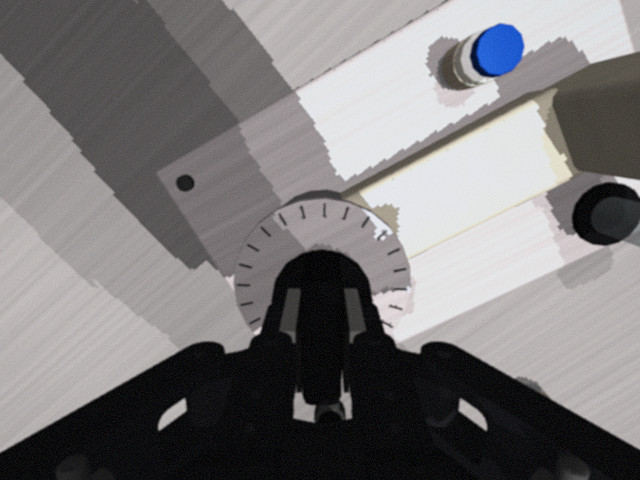

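The pointer is mostly hidden under the gripper near (328,412), so I let go and rise to look.

```bash
python3 -m creep '[{"rx":0,"ry":0,"rz":0,"x":0,"y":0,"z":0,"jaw":0.3},{"rx":0,"ry":0,"rz":0,"x":0,"y":0,"z":0,"jaw":0.4},{"rx":0,"ry":0,"rz":0,"x":-25,"y":0,"z":0,"jaw":0.4},{"rx":0,"ry":0,"rz":0,"x":-55,"y":0,"z":10,"jaw":0.4},{"rx":0,"ry":0,"rz":0,"x":-75,"y":0,"z":35,"jaw":0.4}]'
python3 -m creep '[{"rx":0,"ry":0,"rz":0,"x":0,"y":0,"z":20,"jaw":0.4},{"rx":0,"ry":0,"rz":0,"x":0,"y":0,"z":20,"jaw":0.4},{"rx":0,"ry":0,"rz":0,"x":0,"y":0,"z":20,"jaw":0.4},{"rx":0,"ry":0,"rz":0,"x":0,"y":0,"z":20,"jaw":0.4},{"rx":0,"ry":0,"rz":0,"x":0,"y":0,"z":20,"jaw":0.4}]'
python3 st.py
python3 - <<'E'
from h import *
s=telemetry.get_state();T=tool(s);im=viewer.grab_frame('wrist')[:,:,::-1];cv2.imwrite('pics/w5f.png',im);np.savez('w5.npz',R=T[0],t=T[1])
c=cam('wrist',T);O=(.5598,-.0436);p=proj(c,(*O,.082));print('axis px',p)
u,v=int(p[0]),int(p[1]);u0,v0=max(u-100,0),max(v-70,0);k=im[v0:v0+150,u0:u0+200];print(u0,v0);cv2.imwrite('pics/w5.png',cv2.resize(k,None,fx=4,fy=4,interpolation=cv2.INTER_CUBIC))
E
```

```text
clock: 7.38
tool_pos: [0.5858, -0.0664, 0.1857]
ee_rot: [-20.7, 89.8, -60.1]
contact_force: [0.0, 0.2, 0.3]
gripper_width: 0.398
clock: 7.8
tool_pos: [0.6006, -0.0786, 0.1856]
ee_rot: [-29.5, 89.8, -68.9]
contact_force: [-0.5, 0.3, -0.7]
gripper_width: 0.402
t 7.80 r 53.8 mm az -40.6 z 185.6 zaz -39.3 tanF -0.13 radF -0.61 Fz -0.69 q6 32.0 jaw 0.402
axis px [322.86650333 157.62131608]
222 87
```

View pics/w5.png

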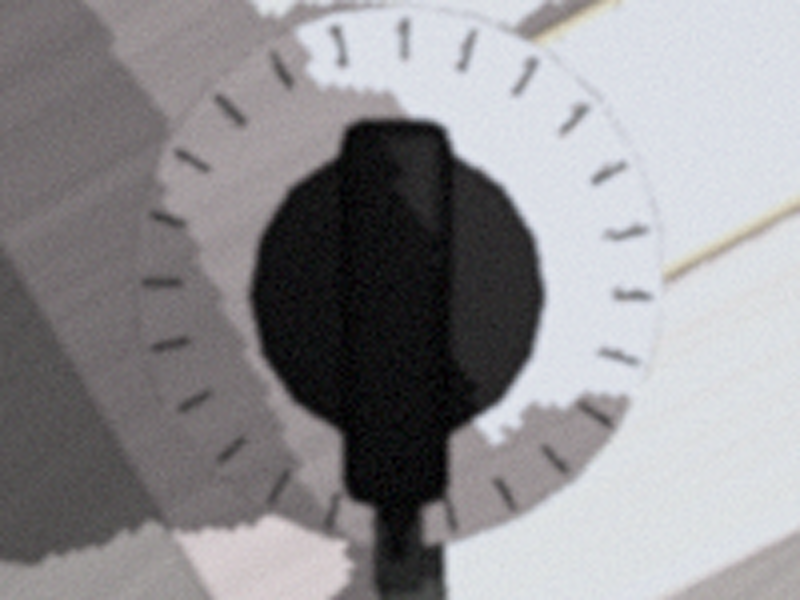

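The crop shows the bar pointing straight down with the pointer near (398,530) over the tab, which blurs into the dark arm. I stretch the dark tones of the same frame there.

Run:
```python
from h import *
im=cv2.imread('pics/w5f.png').astype(float)
k=im[190:255,285:365];k=np.clip(k/110,0,1)**.6*255
cv2.imwrite('pics/w5e.png',cv2.resize(k.astype('uint8'),None,fx=9,fy=9,interpolation=cv2.INTER_CUBIC))
w=np.load('w5.npz');c=cam('wrist',(w['R'],w['t']));O=np.array([.5598,-.0436])
P=lambda az,r,z: proj(c,(*(O+r*np.array([np.cos(np.radians(az)),np.sin(np.radians(az))])),z))
f=lambda p:((p-[285,190])*9).round()
for az in(-38,-40,-42): print(az,'ptr tip',f(P(az,.04,.0939)),'mark in/out',f(P(az,.034,.088)),f(P(az,.05,.088)))
```

```text
-38 ptr tip [353. 309.] mark in/out [351. 206.] [356. 425.]
-40 ptr tip [333. 309.] mark in/out [334. 206.] [332. 425.]
-42 ptr tip [313. 308.] mark in/out [318. 206.] [307. 424.]
```

View pics/w5e.png

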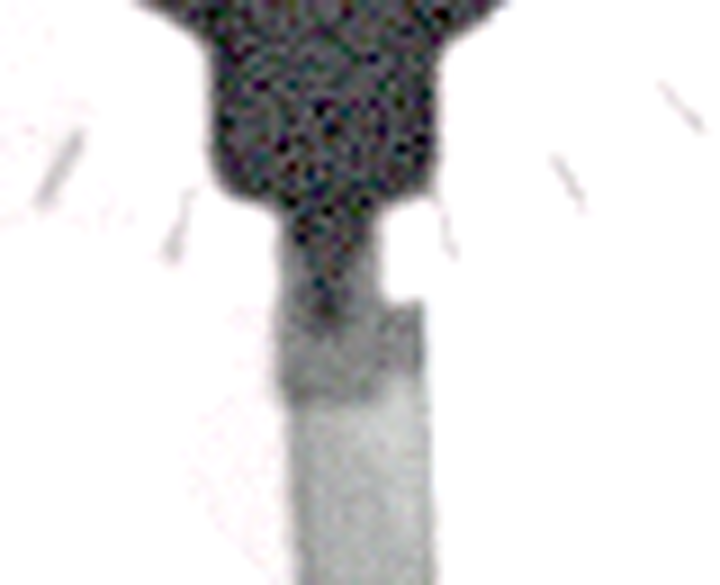

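Stretched, the tab spans x 282–378 (centre 330) and the pointer tip is at (325,315). That is about 0.5° off, so it lines up. Next I find the handle for tightening.

Run:
```python
from h import *
O=np.array([.5598,-.0436])
w=np.load('w5.npz');c=cam('wrist',(w['R'],w['t']));q=ray(c,(285+364/9,190+500/9),.068)[:2]-O;print('arm',np.hypot(*q),np.degrees(np.arctan2(q[1],q[0])))
w=np.load('w3.npz');c=cam('wrist',(w['R'],w['t']));q=ray(c,(316.5,248),.106)[:2]-O;print('grip w3',np.hypot(*q),np.degrees(np.arctan2(q[1],q[0])))
s=telemetry.get_state();T,t=tool(s);a=np.radians(-35)
for az in(-31,):
  a=np.radians(az);d=np.array([*(O+.085*np.array([np.cos(a),np.sin(a)])),.078])-t;print(az,T.T@d*1e3,np.degrees(np.arctan2(T[1,2],T[0,2])))
```

```text
arm 0.06175202263152994 -37.52856318704495
grip w3 0.08398402649340632 -37.32308037894415
-31 [107.72524297  13.65418586  29.99992318] -39.319962078093745
```

Run:
```python
from h import *
O=np.array([.5598,-.0436]);T,t=tool();a=np.radians(-37.5);d=np.array([*(O+.085*np.array([np.cos(a),np.sin(a)])),.078])-t;print(T.T@d*1e3)
```

```text
[107.74292994   4.05413542  30.85162978]
```

```bash
python3 -m creep '[{"rx":0,"ry":0,"rz":0,"x":0,"y":4,"z":20,"jaw":0.4},{"rx":0,"ry":0,"rz":0,"x":20,"y":4,"z":31,"jaw":0.4},{"rx":0,"ry":0,"rz":0,"x":40,"y":4,"z":31,"jaw":0.4},{"rx":0,"ry":0,"rz":0,"x":60,"y":4,"z":31,"jaw":0.4},{"rx":0,"ry":0,"rz":0,"x":60,"y":4,"z":31,"jaw":0.4}]'
python3 st.py
python3 -m creep '[{"rx":0,"ry":0,"rz":0,"x":12,"y":0,"z":0,"jaw":0.4},{"rx":0,"ry":0,"rz":0,"x":24,"y":0,"z":0,"jaw":0.4},{"rx":0,"ry":0,"rz":0,"x":36,"y":0,"z":0,"jaw":0.4},{"rx":0,"ry":0,"rz":0,"x":44,"y":0,"z":0,"jaw":0.4},{"rx":0,"ry":0,"rz":0,"x":44,"y":0,"z":0,"jaw":0.3}]'
python3 st.py
```

```text
clock: 8.27
tool_pos: [0.625, -0.0947, 0.1218]
ee_rot: [-114.1, 89.7, -153.4]
contact_force: [-2.1, 0.4, -0.9]
gripper_width: 0.399
t 8.27 r 82.8 mm az -38.1 z 121.8 zaz -39.3 tanF -0.96 radF -1.88 Fz -0.88 q6 30.8 jaw 0.399
clock: 8.68
tool_pos: [0.6239, -0.0945, 0.0771]
ee_rot: [-123.3, 89.6, -162.5]
contact_force: [-0.8, -0.1, -0.4]
gripper_width: 0.3
t 8.68 r 81.9 mm az -38.4 z 77.1 zaz -39.3 tanF -0.58 radF -0.53 Fz -0.44 q6 30.8 jaw 0.300
```

```bash
python3 -m creep '[{"rx":4,"ry":0,"rz":0,"x":0,"y":-6,"z":1.5,"jaw":0.3},{"rx":8,"ry":0,"rz":0,"x":0,"y":-12,"z":2.2,"jaw":0.3},{"rx":12,"ry":0,"rz":0,"x":0,"y":-17.7,"z":1.1,"jaw":0.3},{"rx":16,"ry":0,"rz":0,"x":0,"y":-23.4,"z":-0.3,"jaw":0.3},{"rx":16,"ry":0,"rz":0,"x":0,"y":-23.4,"z":-0.3,"jaw":0.3}]'
python3 st.py
python3 -m creep '[{"rx":2,"ry":0,"rz":0,"x":0,"y":-3,"z":0,"jaw":0.3},{"rx":4,"ry":0,"rz":0,"x":0,"y":-6,"z":-0.2,"jaw":0.3},{"rx":6,"ry":0,"rz":0,"x":0,"y":-8.9,"z":-0.5,"jaw":0.3},{"rx":8,"ry":0,"rz":0,"x":0,"y":-11.8,"z":-0.8,"jaw":0.3},{"rx":8,"ry":0,"rz":0,"x":0,"y":-11.8,"z":-0.8,"jaw":0.3}]'
python3 st.py
```

```text
clock: 9.1
tool_pos: [0.6088, -0.1128, 0.0786]
ee_rot: [-100.8, 89.7, -156.3]
contact_force: [0.1, -0.2, 0.1]
gripper_width: 0.299
t 9.10 r 84.8 mm az -54.7 z 78.6 zaz -55.5 tanF -0.01 radF 0.18 Fz 0.07 q6 45.1 jaw 0.299
clock: 9.52
tool_pos: [0.5989, -0.1189, 0.0795]
ee_rot: [-86.5, 89.7, -149.9]
contact_force: [0.6, -0.3, 0.5]
gripper_width: 0.304
t 9.52 r 84.8 mm az -62.5 z 79.5 zaz -63.5 tanF 0.36 radF 0.55 Fz 0.45 q6 52.3 jaw 0.304
```

```bash
python3 -m creep '[{"rx":1.6,"ry":0,"rz":0,"x":0,"y":-2.4,"z":0,"jaw":0.3},{"rx":3.2,"ry":0,"rz":0,"x":0,"y":-4.8,"z":-0.1,"jaw":0.3},{"rx":4.8,"ry":0,"rz":0,"x":0,"y":-7.2,"z":-0.4,"jaw":0.3},{"rx":6.4,"ry":0,"rz":0,"x":0,"y":-9.5,"z":-0.6,"jaw":0.3},{"rx":8,"ry":0,"rz":0,"x":0,"y":-11.9,"z":-1,"jaw":0.3}]'
python3 st.py
python3 - <<'E'
from h import *
O=np.array([.5598,-.0436]);s=telemetry.get_state();T=tool(s);im=viewer.grab_frame('wrist')[:,:,::-1];cv2.imwrite('pics/w6.png',im[200:440,160:480])
E
```

```text
clock: 9.93
tool_pos: [0.5884, -0.1231, 0.0803]
ee_rot: [-69.9, 89.8, -141.2]
contact_force: [2.2, 0.7, -1.3]
gripper_width: 0.301
t 9.93 r 84.5 mm az -70.2 z 80.3 zaz -71.4 tanF 2.26 radF 0.09 Fz -1.28 q6 59.6 jaw 0.301
```

View pics/w6.png

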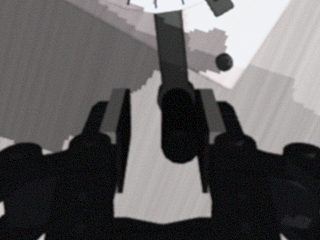

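The post (177,110 in the crop) rests against the right finger and is being carried clockwise. The force is still near the free drag.

```bash
python3 -m creep '[{"rx":1.6,"ry":0,"rz":0,"x":0.4,"y":-2.4,"z":0,"jaw":0.3},{"rx":3.2,"ry":0,"rz":0,"x":0.8,"y":-4.8,"z":-0.1,"jaw":0.3},{"rx":4.8,"ry":0,"rz":0,"x":1,"y":-7.2,"z":-0.4,"jaw":0.3},{"rx":6.4,"ry":0,"rz":0,"x":1,"y":-9.5,"z":-0.6,"jaw":0.3},{"rx":8,"ry":0,"rz":0,"x":1,"y":-11.9,"z":-1,"jaw":0.3}]'
python3 st.py
```

```text
clock: 10.4
tool_pos: [0.5769, -0.126, 0.0798]
ee_rot: [-53.8, 89.8, -133.1]
contact_force: [1.9, -0.4, -0.9]
gripper_width: 0.303
t 10.40 r 84.1 mm az -78.3 z 79.8 zaz -79.4 tanF 1.78 radF 0.81 Fz -0.90 q6 67.2 jaw 0.303
```

```bash
python3 -m creep '[{"rx":1.6,"ry":0,"rz":0,"x":0.4,"y":-2.4,"z":0,"jaw":0.3},{"rx":3.2,"ry":0,"rz":0,"x":0.8,"y":-4.8,"z":-0.1,"jaw":0.3},{"rx":4.8,"ry":0,"rz":0,"x":1,"y":-7.2,"z":-0.4,"jaw":0.3},{"rx":6.4,"ry":0,"rz":0,"x":1,"y":-9.5,"z":-0.6,"jaw":0.3},{"rx":8,"ry":0,"rz":0,"x":1,"y":-11.9,"z":-1,"jaw":0.3}]'
python3 st.py
```

```text
clock: 10.82
tool_pos: [0.5654, -0.1272, 0.0793]
ee_rot: [-36.2, 89.8, -123.5]
contact_force: [1.9, -0.8, -0.5]
gripper_width: 0.3
t 10.82 r 83.8 mm az -86.2 z 79.3 zaz -87.3 tanF 1.84 radF 0.97 Fz -0.47 q6 74.8 jaw 0.300
```

```bash
python3 -m creep '[{"rx":1.6,"ry":0,"rz":0,"x":0.4,"y":-2.4,"z":0.3,"jaw":0.3},{"rx":3.2,"ry":0,"rz":0,"x":0.8,"y":-4.8,"z":0.4,"jaw":0.3},{"rx":4.8,"ry":0,"rz":0,"x":1,"y":-7.2,"z":0.3,"jaw":0.3},{"rx":6.4,"ry":0,"rz":0,"x":1,"y":-9.5,"z":0,"jaw":0.3},{"rx":8,"ry":0,"rz":0,"x":1,"y":-11.9,"z":-0.3,"jaw":0.3}]'
python3 st.py
```

```text
clock: 11.23
tool_pos: [0.5538, -0.1273, 0.0787]
ee_rot: [-19.2, 89.8, -114.5]
contact_force: [1.2, -0.1, -1.7]
gripper_width: 0.299
t 11.23 r 83.9 mm az -94.1 z 78.7 zaz -95.3 tanF 1.16 radF -0.03 Fz -1.73 q6 82.5 jaw 0.299
```

```bash
python3 -m creep '[{"rx":1.6,"ry":0,"rz":0,"x":0.4,"y":-2.4,"z":0.3,"jaw":0.3},{"rx":3.2,"ry":0,"rz":0,"x":0.8,"y":-4.8,"z":0.4,"jaw":0.3},{"rx":4.8,"ry":0,"rz":0,"x":1,"y":-7.2,"z":0.3,"jaw":0.3},{"rx":6.4,"ry":0,"rz":0,"x":1,"y":-9.5,"z":0,"jaw":0.3},{"rx":8,"ry":0,"rz":0,"x":1,"y":-11.9,"z":-0.3,"jaw":0.3}]'
python3 st.py
```

```text
clock: 11.65
tool_pos: [0.5424, -0.1258, 0.0781]
ee_rot: [4.2, 89.8, -99.1]
contact_force: [2.2, 0.7, -2.6]
gripper_width: 0.301
t 11.65 r 84.0 mm az -102.0 z 78.1 zaz -103.3 tanF 2.01 radF -1.10 Fz -2.58 q6 90.3 jaw 0.301
```

```bash
python3 -m creep '[{"rx":1.6,"ry":0,"rz":0,"x":0,"y":-2.4,"z":0.3,"jaw":0.3},{"rx":3.2,"ry":0,"rz":0,"x":0,"y":-4.8,"z":0.4,"jaw":0.3},{"rx":4.8,"ry":0,"rz":0,"x":0,"y":-7.2,"z":0.3,"jaw":0.3},{"rx":6.4,"ry":0,"rz":0,"x":0,"y":-9.5,"z":0,"jaw":0.3},{"rx":8,"ry":0,"rz":0,"x":0,"y":-11.9,"z":-0.3,"jaw":0.3}]'
python3 st.py
```

```text
clock: 12.07
tool_pos: [0.5317, -0.1229, 0.0785]
ee_rot: [36.2, 89.8, -75.0]
contact_force: [7.4, -2.3, -5.8]
gripper_width: 0.301
t 12.07 r 84.1 mm az -109.5 z 78.5 zaz -111.2 tanF 7.70 radF -0.32 Fz -5.77 q6 98.3 jaw 0.301
```

```bash
python3 -m creep '[{"rx":1.3,"ry":0,"rz":0,"x":0,"y":-2,"z":0.3,"jaw":0.3},{"rx":2.6,"ry":0,"rz":0,"x":0,"y":-4,"z":0.4,"jaw":0.3},{"rx":4,"ry":0,"rz":0,"x":0,"y":-6,"z":0.3,"jaw":0.3},{"rx":5.3,"ry":0,"rz":0,"x":0,"y":-8,"z":0.2,"jaw":0.3},{"rx":6.6,"ry":0,"rz":0,"x":0,"y":-10,"z":0,"jaw":0.3}]'
python3 st.py
```

```text
clock: 12.48
tool_pos: [0.5236, -0.1195, 0.079]
ee_rot: [62.4, 89.7, -55.4]
contact_force: [8.3, -4.1, -6.6]
gripper_width: 0.299
t 12.48 r 84.1 mm az -115.5 z 79.0 zaz -117.8 tanF 9.26 radF 0.10 Fz -6.63 q6 105.0 jaw 0.299
```

The push has risen to about 9 N. I hold and re-read the force before doing anything else.

```bash
for i in 1 2 3 4; do python3 -c "
from bench import viewer;viewer.grab_frame('wrist')"; python3 st.py; done
```

```text
t 12.53 r 84.2 mm az -115.7 z 79.0 zaz -117.9 tanF 6.95 radF -0.76 Fz -5.04 q6 105.2 jaw 0.300
t 12.58 r 84.2 mm az -115.7 z 79.0 zaz -117.8 tanF 6.37 radF 0.45 Fz -5.45 q6 105.0 jaw 0.301
t 12.63 r 84.2 mm az -115.7 z 79.0 zaz -117.7 tanF 6.20 radF -0.07 Fz -4.80 q6 105.0 jaw 0.303
t 12.68 r 84.2 mm az -115.7 z 79.0 zaz -117.7 tanF 5.94 radF -0.60 Fz -4.58 q6 105.0 jaw 0.299
```

```bash
python3 -m creep '[{"rx":0.3,"ry":0,"rz":0,"x":0,"y":-0.5,"z":0,"jaw":0.3},{"rx":0.6,"ry":0,"rz":0,"x":0,"y":-1,"z":0,"jaw":0.3},{"rx":1,"ry":0,"rz":0,"x":0,"y":-1.5,"z":0,"jaw":0.3},{"rx":1.3,"ry":0,"rz":0,"x":0,"y":-2,"z":0,"jaw":0.3},{"rx":1.6,"ry":0,"rz":0,"x":0,"y":-2.5,"z":0,"jaw":0.3}]'
python3 st.py; for i in 1 2 3; do python3 -c "
from bench import viewer;viewer.grab_frame('wrist')"; python3 st.py; done
```

```text
clock: 13.1
tool_pos: [0.5222, -0.1187, 0.0795]
ee_rot: [69.8, 89.6, -49.5]
contact_force: [8.0, -4.9, -6.7]
gripper_width: 0.301
t 13.10 r 84.0 mm az -116.6 z 79.5 zaz -119.3 tanF 9.37 radF 0.75 Fz -6.74 q6 106.6 jaw 0.301
t 13.15 r 84.0 mm az -116.7 z 79.5 zaz -119.3 tanF 7.39 radF 0.08 Fz -5.17 q6 106.6 jaw 0.300
t 13.20 r 84.0 mm az -116.8 z 79.4 zaz -119.3 tanF 7.75 radF 0.12 Fz -3.72 q6 106.6 jaw 0.299
t 13.25 r 84.0 mm az -116.8 z 79.4 zaz -119.2 tanF 7.62 radF 0.90 Fz -3.73 q6 106.6 jaw 0.300
```

Slow push reads about 9.4 N moving and 7.6 N held, both inside the good band. I back off the post, rise and check.

```bash
python3 -m creep '[{"rx":0,"ry":0,"rz":0,"x":0,"y":2,"z":0,"jaw":0.35},{"rx":0,"ry":0,"rz":0,"x":0,"y":5,"z":0,"jaw":0.4},{"rx":0,"ry":0,"rz":0,"x":0,"y":5,"z":0,"jaw":0.4},{"rx":0,"ry":0,"rz":0,"x":-15,"y":5,"z":0,"jaw":0.4},{"rx":0,"ry":0,"rz":0,"x":-35,"y":5,"z":0,"jaw":0.4}]'
python3 st.py
python3 -m creep '[{"rx":-7,"ry":0,"rz":0,"x":-30,"y":0,"z":0,"jaw":0.4},{"rx":-14,"ry":0,"rz":0,"x":-60,"y":5,"z":0,"jaw":0.4},{"rx":-21,"ry":0,"rz":0,"x":-75,"y":20,"z":0,"jaw":0.4},{"rx":-28,"ry":0,"rz":0,"x":-75,"y":40,"z":0,"jaw":0.4},{"rx":-35,"ry":0,"rz":0,"x":-75,"y":60,"z":0,"jaw":0.4}]'
python3 -c "
from h import *
T,t=tool();a=np.radians(-40);O=np.array([.5598,-.0436]);d=np.array([*(O+.05*np.array([np.cos(a),np.sin(a)])),.186])-t;print(t,T.T@d*1e3,np.degrees(np.arctan2(T[1,2],T[0,2])))"
```

```text
clock: 13.67
tool_pos: [0.525, -0.1205, 0.1135]
ee_rot: [40.3, 89.7, -79.0]
contact_force: [0.7, 0.6, 0.7]
gripper_width: 0.4
t 13.67 r 84.4 mm az -114.3 z 113.5 zaz -119.2 tanF 0.37 radF -0.79 Fz 0.72 q6 106.4 jaw 0.400
clock: 14.08
tool_pos: [0.5784, -0.1499, 0.1903]
ee_rot: [26.5, 89.7, -57.3]
contact_force: [-0.1, -0.2, -0.6]
gripper_width: 0.401
[ 0.57838401 -0.14986279  0.19028083] [  3.98417449  27.53822664 -71.60437059] -83.84790090018286
```

```bash
python3 -m creep '[{"rx":-7,"ry":0,"rz":0,"x":1,"y":6,"z":-18,"jaw":0.4},{"rx":-14,"ry":0,"rz":0,"x":2,"y":12,"z":-36,"jaw":0.4},{"rx":-21,"ry":0,"rz":0,"x":4,"y":20,"z":-54,"jaw":0.4},{"rx":-28,"ry":0,"rz":0,"x":4,"y":27,"z":-72,"jaw":0.4},{"rx":-35,"ry":0,"rz":0,"x":4,"y":27,"z":-72,"jaw":0.4}]'
python3 -m creep '[{"rx":-5,"ry":0,"rz":0,"x":0,"y":0,"z":0,"jaw":0.4},{"rx":-9,"ry":0,"rz":0,"x":0,"y":0,"z":0,"jaw":0.4},{"rx":-9,"ry":0,"rz":0,"x":0,"y":0,"z":0,"jaw":0.4},{"rx":-9,"ry":0,"rz":0,"x":0,"y":0,"z":0,"jaw":0.4},{"rx":-9,"ry":0,"rz":0,"x":0,"y":0,"z":0,"jaw":0.4}]'
python3 - <<'E'
from h import *
s=telemetry.get_state();T=tool(s);im=viewer.grab_frame('wrist')[:,:,::-1];cv2.imwrite('pics/w7f.png',im)
c=cam('wrist',T);O=(.5598,-.0436);p=proj(c,(*O,.082));print(T[1],p)
u,v=int(p[0]),int(p[1]);k=np.clip(im.astype(float)/110,0,1)**.6*255;k=k.astype('uint8')
a=cv2.resize(k[v+30:v+97,u-40:u+40],None,fx=9,fy=9,interpolation=cv2.INTER_CUBIC)[:590]
b=im
cv2.imwrite('pics/w7.png',a);print(u-40,v+30)
E
```

```text
clock: 14.5
tool_pos: [0.598, -0.0725, 0.1857]
ee_rot: [-7.9, 89.7, -56.2]
contact_force: [-0.8, 0.1, 0.6]
gripper_width: 0.402
clock: 14.92
tool_pos: [0.598, -0.0725, 0.1857]
ee_rot: [-17.6, 89.7, -57.1]
contact_force: [0.5, -0.2, 0.4]
gripper_width: 0.405
[ 0.59797201 -0.0725357   0.18566999] [317.78212839 166.98244378]
277 196
```

View pics/w7.png

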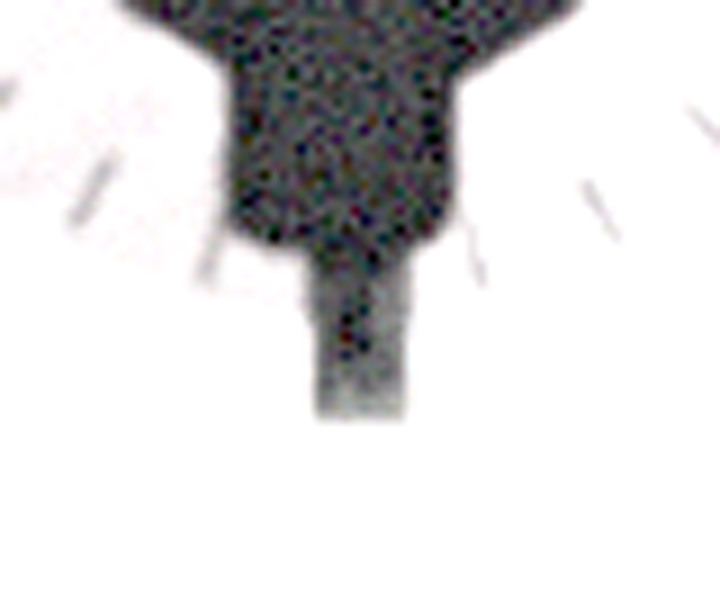

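The stretched crop shows the pointer tip at (355,335) on the tab, which spans x 314–406 (centre 360). It is still lined up within about 0.5°, and the lock arm is clear of it. I hand in.

```bash
python3 st.py; python3 -c "
from bench import ticket;print(ticket.sign_off())"
```

```text
t 14.97 r 47.9 mm az -37.2 z 185.7 zaz -39.5 tanF -1.11 radF 0.11 Fz -0.95 q6 32.7 jaw 0.401
the job is handed in; nothing more can be done
None
```

I carried out all three steps in the order asked and handed the job in at about 15 s of the 54 s allowed.

- **Loosening:** I swung the handle counterclockwise about 0.45 rad, and the push then fell to the light drag of a free ring.
- **Setting the pointer:** I gripped the bar and turned it about 64° clockwise, letting the tool sink with it. The close view showed the pointer tip within about 0.5° of the middle of the tab. A second look after tightening showed the same.
- **Tightening:** I swung the handle clockwise until it stiffened, about 0.85 rad past its starting position. The last slow push read about 9.4 N moving and settled to about 7.6 N held. The highest reading was 9.4 N, but force was only read at the end of each move.

**Checks that disagreed or were not made:**
- The moving and held readings differ by about 2 N, so the push is not known better than that; both lie within 5 to 11 N.
- While the fingers were on the handle or bar there was also some up-and-down rubbing, up to 13 N on the bar.
- I did not take a final picture of the vials and other loose things. No unexpected contact showed in the force readings.

At hand-in the gripper was about 50 mm above the bar, touching nothing.

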